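# Lid off, potatoes in the pot

### The arm

A 6-joint arm with a two-finger parallel gripper is mounted at the origin on a cart in front of the work surface, level with it; the furniture and walls round the work are solid. World frame = base frame: x ahead of the robot, y to its left, z up, the work surface at z = 0. Lengths are in m, angles in degrees, forces in N, time in s.
With the tool pointing down it reaches from about 0.225 to 0.875 m from the base axis. Payload 3.4 kg.
Tool frame: the origin (TCP) lies midway between the tips of the shut fingers; the grasp point (between the pads) lies hold_point_z behind it (hold_point_z is the distance from the TCP to the grasp point, in m); y points along the fingers, z is the direction in which the jaws open and shut, and the axes are right-handed (so a half turn about y gives the same grasp; the last joint's range is limited). The gripper opens to 85 mm and grips with 20 to 120 N. Pads are 22 mm wide; open, the fingers measure 114 mm over their backs; the gripper's body (76 mm by 85 mm) begins 54 mm behind the grasp point. The pads swing forward as they close: fully open they stand 13 mm farther back than shut.
Start: joints at [58.098, 15.808, 86.224, -0, 77.962, -6.933], TCP at [0.243, 0.521, 0.231] pointing down, gripper open.
Joint ranges: [-165.64, 165.64], [-43.16, 119.46], [12.63, 154.43], [-67.54, 247.53], [6.08, 155.33], [-154.97, 154.97]. Speed limits (degrees/s): [147.25, 147.25, 180, 180, 180, 180].

### API

Orientations are given as [roll, pitch, yaw] about the fixed x, y, z axes, in that order (R = Rz(yaw) Ry(pitch) Rx(roll)).
In Python, from station import sense, read_camera, camera_model, close_job, hold_point_z gives the robot as it stands.
- The arm moves only by the tool move_arm, never from a script. Its argument "series" is one flat list of numbers, 5 for each row, row after row: the closure, from -1 (fully open) to 1 (shut), then the shift along the tool's x, y, z as a fraction of full scale, then the turn about the tool's y as a fraction of full scale. In form: [grip, x, y, z, yaw, grip, x, y, z, yaw, ...]. A call has 1 to 12 rows; each row is the pose to reach, as a shift and turn from the pose commanded when the call began, along the tool's axes at that moment, turning the shorter way round; what a row does not reach only later rows make up. Full scale, the value 1, is 250 mm for a shift and 180 degrees for a turn. A row lasts 1/10 s, in which the tool goes at most 50 mm and 8.59 degrees, less where a joint would pass 70% of its speed; a pose out of reach is approached as far as the arm can. A call with a number of a shift or a turn outside -1 to 1 is refused whole. A call with a gripper value outside its range is refused whole. The fingers move at their own pace and stop on an object; "squeeze" is the grip in N (left out, the last holds). Time passes only in rows, so rows that repeat a pose let the fingers close. It gives the time, the measured TCP pose, the force and the opening at its end, in the units of the state.
- sense(): the state, without advancing time (a new reading comes with each control period).
- read_camera(name): name is "scene" or "top"; returns (picture, depth): 480x640x3 uint8, red, green, blue; 480x640 float32, m along the optical axis (not along the pixel's ray), 0 where there is no reading.
- camera_model(name): a dict with "intrinsics" (3x3 intrinsics, pixels), "D" ([k1, k2, p1, p2, k3] as OpenCV has them; the pictures are not rectified), "position" and "rotation" of the camera in the world. Camera axes: x right, y down, z forward; pixel columns grow to the right and rows downward; lengths in m; the calibration is good to about 2 mm. A picture is of the moment at which its call begins. camera_model takes no time and is no camera call.
- close_job(): hands the job in, once; it reports no verdict.
The state is a dict: "time": time; "q": joint angles; "qd": joint speeds; "effort": joint torques, N m; "tcp_pos": TCP position; "tcp_rot": TCP orientation; "force": force on the tool from outside, world axes, zero at the start; "ft_torque": the same for the moment, N m; "width": finger opening in m.
Only numpy, scipy, OpenCV 4.12 (cv2) and the standard library are available. Lean on these libraries where they do the work, as an engineer would, in place of code of your own. Each camera call takes 0.05 s, during which the arm holds its last target. There are 200 camera calls.

### The job

Get the potatoes on to boil: lift the lid off the pot by its knob and set it down gently, knob up and centred, on the wire trivet. Then take the scoop by its handle and tip all three potatoes out of it into the pot without touching the potatoes with the gripper, and put the empty scoop back down flat where it was. Do not shift the pot on its burner, and leave the kettle, pepper mill, salt shaker and peeler alone.

Things in the scene. Friction and masses are not known exactly. Their poses are not given: they have to be found in the camera images.
- pot: Round steel pot standing on the back right burner grate (the grate's top is 41 mm above the work surface): 170 mm outside diameter, 163 mm inside, 95 mm high, with a dark loop handle on either side along its own y axis, reaching 117 mm from its centre at 75 mm height. Origin: centre of its underside; z up.
- pot_mouth (a point): Centre of the pot's open mouth, level with its rim, 95 mm above the pot's underside.
- lid: The pot's loose steel lid, 177 mm diameter, 57 mm high with its knob, 0.32 kg. A 151 mm plug, 10 mm deep, hangs inside the rim and a 3.5 mm flange rests on it. Origin: centre of the plug's underside; z up through the knob. At the start its origin is 85 mm above the pot's underside.
- lid_knob (a point): Middle of the lid's black knob: the grip is a 33 mm round from 8 mm below to 8 mm above this point, which lies 44 mm above the lid's origin and about 20 mm above the dome.
- trivet: Round dark wire trivet on three legs, 125 mm diameter, 40 mm high, standing on the range top in the gap between the left and right burners, whose grates rise to 41 mm. Origin: centre of its underside; the lid's plug stands on its flat top at 40 mm.
- scoop: Flat-bottomed aluminium scoop holding the potatoes, right of the burners; 0.2 kg. Origin: underside; x to the open mouth, z up. Floor 3 mm thick, x -75 to +85 mm, 100 mm wide (95 mm inside); the mouth has a 2.5 mm rolled lip. Back wall 48 mm high, side walls 48 to 41 mm, falling to 16 mm at the mouth. Black handle behind, along -x.
- scoop_grip (a point): Point to grip on the scoop's handle: a level bar 18 mm wide, 24 mm high, 38 mm above the scoop's underside at its mid-height; it runs from 28 mm in front of this point to 58 mm behind it. The back wall stands 40 mm in front of it, the mouth 200 mm.
- scoop_mouth (a point): Middle of the lip at the scoop's mouth, on the upper face of its floor; x points out of the mouth.
- potato_a: Potato, about 60 x 43 x 39 mm, 70 g, in the scoop. Origin: its centre.
- potato_b: Second potato of the same size. Origin: its centre.
- potato_c: Third potato of the same size, nearest the mouth. Origin: its centre.
- kettle: Bystander: kettle with a high bail handle, about 200 mm wide and 234 mm high, on the back left grate. Origin: under its middle.
- pepper_mill: Bystander: wooden pepper mill, 58 mm diameter, 170 mm high, right of the pot. Origin: centre of its underside.
- salt_shaker: Bystander: salt shaker, 44 mm diameter, 90 mm high, beside the mill. Origin: centre of its underside.
- peeler: Bystander: swivel peeler, 200 mm long, lying at the front edge of the right counter. Origin: under its middle.

How it is judged (in metres and radians):
On the way, in this order (a step that is already met when the one before it is completed fails the run):
1. the lid stands knob up on the trivet, let go (horizontal distance between lid and trivet below 0.025 m and angle between each of lid, trivet's own z axis and vertical below 0.1 rad and z of lid in the frame of trivet between 0.035 and 0.046 m and contact force between the fingers and lid below 0.1 N and linear speed of lid below 0.02 m/s), for 0.2 s.
2. all three potatoes lie inside the pot (all of step 1 and horizontal distance between each of potato_a, potato_b, potato_c and pot_mouth below 0.078 m and z of each of potato_a, potato_b, potato_c in the frame of pot_mouth below -0.015 m and linear speed of each of potato_a, potato_b, potato_c below 0.05 m/s), for 0.2 s.
At the end, for the whole second after the job is handed in: The lid stands level (within 0.1 rad), knob up, on the trivet, its centre within 25 mm of the trivet's; all three potatoes lie inside the pot; the empty scoop lies flat (within 0.1 rad) within 60 mm of where it was; the pot still stands upright on its burner; everything is at rest and let go (all of step 2 and distance of scoop from where it was at the start of the episode below 0.06 m and angle between scoop's own z axis and vertical below 0.1 rad and linear speed of scoop below 0.02 m/s and contact force between the fingers and scoop below 0.1 N and distance of pot from where it was at the start of the episode below 0.03 m and angle between pot's own z axis and vertical below 0.05 rad); the robot touches nothing.
It fails at once if the lid is dropped (let go and falling faster than 0.45 m/s, about 10 mm) (linear speed of lid above 0.45 m/s and contact force between the fingers and lid below 0.1 N).
It fails at once if the lid is slammed on the trivet (contact force between lid and trivet above 40 N).
It fails at once if the gripper touches a potato (contact force between the fingers and potato_a above 0.5 N or contact force between the fingers and potato_b above 0.5 N or contact force between the fingers and potato_c above 0.5 N).
It fails at once if the pot is shifted by more than 30 mm (distance of pot from where it was at the start of the episode above 0.03 m).
It fails at once if the kettle, pepper mill, salt shaker or peeler is shifted by more than 25 mm (distance of any of kettle, pepper_mill, salt_shaker, peeler from where it was at the start of the episode above 0.025 m).
It also fails if it takes over 67 s, if anything falls off the work surface, if the arm or the gripper's body presses on something with over 40 N, if the wrist force passes 120 N, or if a joint passes its speed limit or range.

## Working session

There is one attempt and no reset: what is moved stays moved. The work goes in short steps, Python scripts to look and compute and a tool call to move; the robot and the scene stay as the last step left them, time stands still between calls to the robot, and variables do not carry over. Pictures are saved under pics/ and viewed, about 8 in all and at most 12, crops included, and the job is handed in when it is done.

Besides the shell and the picture viewer there is one more tool, called after "Request:" in YAML: its name, and indented under it one key for each argument. move_arm: Moves the arm, as the interface text tells. Shift numbers are shares of 250 mm and turn numbers shares of 180 degrees, none past 1 either way. Its arguments: {"type":"object","properties":{"series":{"type":"array"},"squeeze":{"type":"number"}},"required":["series"]}

```bash
ls; mkdir -p pics; cat > h.py <<'E'
import numpy as np, cv2
from station import *
from scipy.spatial.transform import Rotation as Ro
def cloud(name):
    im,d=read_camera(name); m=camera_model(name)
    K=np.array(m["intrinsics"]);D=np.array(m["D"])
    v,u=np.mgrid[0:480,0:640]
    p=cv2.undistortPoints(np.stack([u,v],-1).reshape(-1,1,2).astype(float),K,D).reshape(480,640,2)
    c=np.concatenate([p*d[...,None],d[...,None]],-1)
    R=np.array(m["rotation"]); 
    if R.shape!=(3,3): R=Ro.from_euler('xyz',R,degrees=True).as_matrix()
    w=c@R.T+np.array(m["position"]); w[d==0]=np.nan
    return im,w
def save(n,im,s=1): cv2.imwrite('pics/'+n,cv2.resize(im[...,::-1],None,fx=s,fy=s))
E
python3 - <<'E'
from h import *
for n in("scene","top"):
    im,w=cloud(n); save(n+'0.png',im); np.save(n+'0.npy',w); m=camera_model(n); print(n,m["position"],m["rotation"])
print(sense(),hold_point_z)
E
```

```text
pics
scene [-0.33155787 -0.48193378  1.12855369] [-1.35061717e+02  6.26163095e-02 -6.00806006e+01]
top [ 0.36327002 -0.00180844  1.39400754] [-171.55378684    1.06060422  -91.35812409]
{'time': 0.1, 'q': array([ 5.80981904e+01,  1.58435755e+01,  8.62885587e+01, -2.30992616e-04,
        7.79638782e+01, -6.93101993e+00]), 'qd': array([-0.0150535 , -0.15098153, -0.13165652, -0.00782877,  0.00158007,
       -0.04240475]), 'effort': array([ 9.07075155e-04, -4.17698371e+01, -2.46405262e+01, -2.06428008e-04,
        5.82543624e-03, -1.12963957e-05]), 'tcp_pos': array([0.24247043, 0.5208386 , 0.23052632]), 'tcp_rot': array([-9.00953379e+01,  1.13620270e-02, -2.49707508e+01]), 'force': array([-0.52829905,  0.31014337,  0.61762596]), 'ft_torque': array([ 0.05921511,  0.01465145, -0.04355699]), 'width': 0.08543240467514548} 0.0187
```

View pics/top0.png

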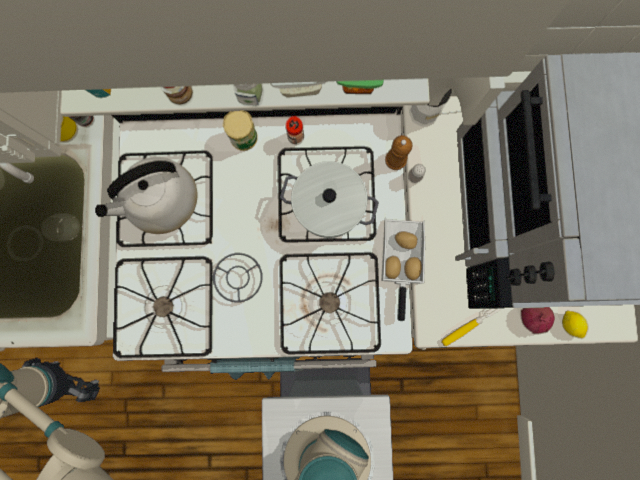

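View pics/scene0.png

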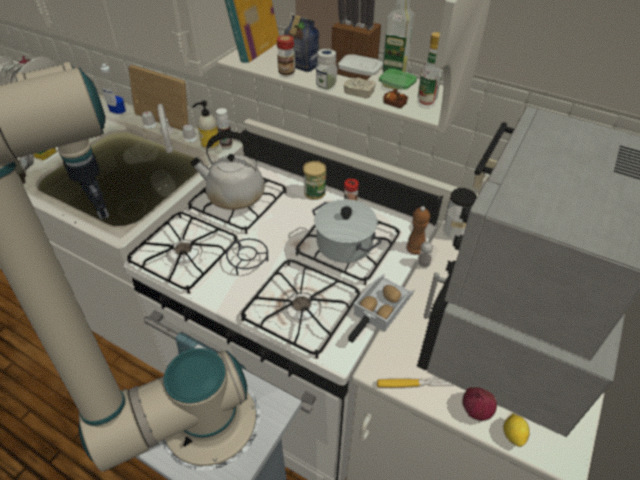

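Top view: knob at about (329,195), trivet centre at (237,278), scoop body at about (404,250) with its handle at (402,303). The three potatoes are at (406,240), (393,267) and (413,267). The mouth faces +x, away from the robot.

```bash
python3 - <<'E'
from h import *
for n in("top","scene"):
    w=np.load(n+'0.npy'); im=cv2.imread(f'pics/{n}0.png').astype(int); X,Y,Z=w[...,0],w[...,1],w[...,2]
    dark=im.max(-1)<70
    def rep(t,m):
        p=w[m]; print(n,t,len(p),*[a.round(4) for a in (p.mean(0),p.min(0),p.max(0))] if len(p) else '')
    k=(abs(X-.62)<.2)&(abs(Y)<.2)&(Z>.155)&(Z<.19)&dark
    rep('knob',k)
    if n=='top':
        print(w[195,329],w[278,237],w[250,404],w[303,402],w[260,220],w[300,260])
        c=w[195,329]
    # lid disc fit
    f=(np.hypot(X-c[0],Y-c[1])<.1)&(Z>.125)&(Z<.165)&~dark; rep('lid',f)
    if f.sum()>20: print(cv2.minEnclosingCircle(w[f][:,:2].astype(np.float32)))
    t=w[278,237] if n=='top' else t
    f=(np.hypot(X-t[0],Y-t[1])<.08)&(Z>.025)&(Z<.06); rep('trivet',f)
    if f.sum()>20: print(cv2.minEnclosingCircle(w[f][:,:2].astype(np.float32)))
    s=w[303,402] if n=='top' else s
    f=(abs(X-s[0])<.08)&(abs(Y-s[1])<.03)&(Z>.03)&(Z<.08)&dark; rep('handle',f)
    if f.sum()>20: print(cv2.minAreaRect(w[f][:,:2].astype(np.float32)))
    f=(X>s[0]+.03)&(X<s[0]+.28)&(abs(Y-s[1])<.09)&(Z>.008)&(Z<.07)&~dark; rep('scoop',f)
im,_=read_camera("top")
save('crop.png',im[130:350,210:450],3)
print(camera_model("top")["intrinsics"])
E
```

```text
top knob 141 [ 0.625  -0.0207  0.1817] [ 0.6112 -0.0347  0.169 ] [ 0.6405 -0.0068  0.1891]
[ 0.62504017 -0.02069698  0.1839869 ] [ 0.45281629  0.22058364 -0.00336496] [ 0.51356326 -0.21266449  0.00584803] [ 0.37781585 -0.19460604  0.05133164] [0.49681261 0.25730977 0.03621176] [ 3.94784356e-01  1.61068513e-01 -3.57573200e-04]
top lid 4310 [ 0.6256 -0.0203  0.1455] [ 0.5383 -0.1098  0.1323] [0.7191 0.0691 0.1635]
((0.6282474994659424, -0.02075459435582161), 0.0909256860613823)
top trivet 648 [0.4516 0.2235 0.0376] [0.3902 0.1505 0.025 ] [0.5142 0.299  0.048 ]
((0.4506683945655823, 0.22515244781970978), 0.07518333196640015)
top handle 213 [ 0.3768 -0.1936  0.0488] [ 0.3366 -0.2046  0.0409] [ 0.4173 -0.1833  0.0558]
((0.3767673969268799, -0.19390682876110077), (0.01630326732993126, 0.08100064843893051), 84.88414764404297)
top scoop 1713 [ 0.4925 -0.1996  0.0337] [ 0.408  -0.2801  0.008 ] [ 0.6569 -0.1055  0.0558]
scene knob 88 [ 0.6197 -0.0252  0.1769] [ 0.6092 -0.0372  0.1553] [ 0.6345 -0.0128  0.1883]
scene lid 2106 [ 0.6164 -0.0285  0.1449] [ 0.5365 -0.1125  0.125 ] [0.7202 0.0682 0.1628]
((0.6280766725540161, -0.021021133288741112), 0.09279940277338028)
scene trivet 421 [0.4498 0.2196 0.0375] [0.3876 0.1474 0.0251] [0.5169 0.2984 0.0472]
((0.45198968052864075, 0.22327712178230286), 0.0770154520869255)
scene handle 170 [ 0.3715 -0.1985  0.0485] [ 0.3303 -0.2086  0.0376] [ 0.4131 -0.1882  0.0549]
((0.3715612292289734, -0.19734734296798706), (0.0153157664462924, 0.08320021629333496), 84.09841918945312)
scene scoop 1592 [ 0.4879 -0.1986  0.0327] [ 0.4082 -0.267   0.008 ] [ 0.6536 -0.1047  0.0656]
[[540.24193046   0.         313.65821131]
 [  0.         540.24193046 230.70889439]
 [  0.           0.           1.        ]]
```

View pics/crop.png

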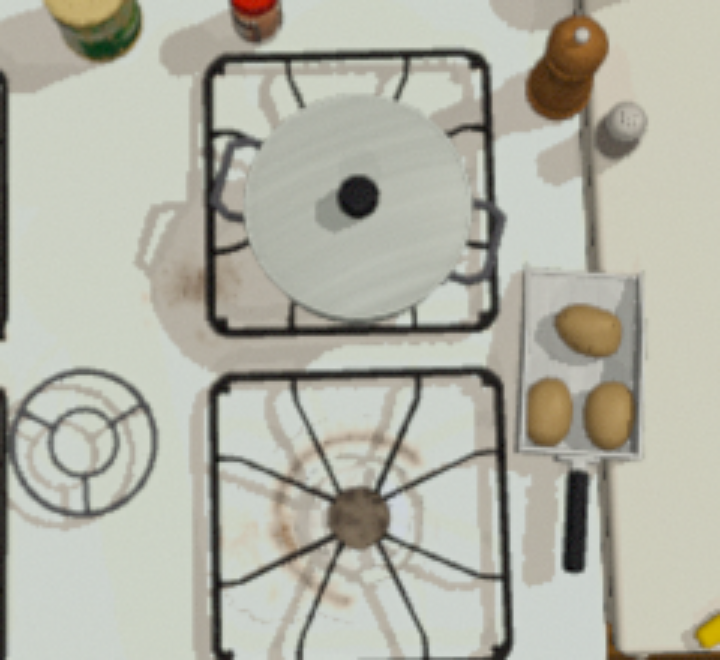

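Trivet centre is about (0.452, 0.212), knob (0.627, -0.021), and scoop grip about (0.392, -0.196) with scoop yaw about -5°. The first move goes toward the knob, levelling the yaw.

Request:
move_arm:
  series: [-1,0.77,-0.12,-0.44,-0.139,-1,0.77,-0.12,-0.44,-0.139,-1,0.77,-0.12,-0.44,-0.139,-1,0.77,-0.12,-0.44,-0.139,-1,0.77,-0.12,-0.44,-0.139,-1,0.77,-0.12,-0.44,-0.139]
  squeeze: 60

```text
time: 0.75
tcp_pos: [0.3733, 0.3372, 0.2619]
tcp_rot: [-90.1, -0.1, -0.2]
force: [0.5, -0.5, -0.2]
width: 0.0852
```

```bash
cat >> h.py <<'E'
def go(x,y,z,yaw):
    s=sense(); p=s["tcp_pos"]; R=Ro.from_euler('xyz',s["tcp_rot"],degrees=True)
    d=R.inv().apply(np.array([x,y,z])-p)
    print('t',s['time'],'p',p.round(4),s["tcp_rot"].round(2),'w',round(s['width'],4),'F',s['force'].round(1),'shift',(d/.25).round(3),'turn',round(-(((yaw-s["tcp_rot"][2])+180)%360-180)/180,4))
E
python3 -c "
from h import *
go(.627,-.021,.25,0)"
```

```text
t 0.75 p [0.3733 0.3372 0.2619] [-90.07  -0.13  -0.24] w 0.0852 F [ 0.5 -0.5 -0.2] shift [ 1.021  0.052 -1.428] turn -0.0014
```

Request:
move_arm:
  series: [-1,0.51,0,-0.71,0,-1,0.51,0,-0.71,0,-1,0.51,0,-0.71,0,-1,0.51,0,-0.71,0,-1,0.51,0,-0.71,0]

```text
time: 1.25
tcp_pos: [0.5006, 0.1602, 0.2608]
tcp_rot: [-90.1, -0.0, -0.1]
force: [-0.2, 0.6, -0.2]
width: 0.085
```

Request:
move_arm:
  series: [-1,0.51,0.05,-0.71,0,-1,0.51,0.05,-0.71,0,-1,0.51,0.05,-0.71,0,-1,0.51,0.05,-0.71,0,-1,0.51,0.05,-0.71,0,-1,0.51,0.05,-0.71,0,-1,0.51,0.05,-0.71,0]

```text
time: 1.95
tcp_pos: [0.6254, -0.0132, 0.2481]
tcp_rot: [-89.9, 0.1, 0.1]
force: [-0.0, 0.4, 0.8]
width: 0.0853
```

```bash
python3 -c "
from h import *
go(.627,-.021,.156,0)"
```

```text
t 1.95 p [ 0.6254 -0.0132  0.2481] [-8.99e+01  1.20e-01  6.00e-02] w 0.0853 F [-0.   0.4  0.8] shift [ 0.007  0.369 -0.032] turn 0.0003
```

Request:
move_arm:
  series: [-1,0.008,0.1,-0.032,0,-1,0.008,0.2,-0.032,0,-1,0.008,0.28,-0.032,0,-1,0.008,0.34,-0.032,0,-1,0.008,0.37,-0.032,0,-1,0.008,0.37,-0.032,0,-1,0.008,0.37,-0.032,0]

```text
time: 2.65
tcp_pos: [0.6283, -0.0215, 0.1573]
tcp_rot: [-90.0, -0.1, 0.1]
force: [0.3, 0.0, -0.1]
width: 0.0852
```

```bash
python3 -c "
from h import *
go(.627,-.021,.156,0)
im,w=cloud('top'); a=im[150:250,270:390]; 
im2,w2=cloud('scene'); b=im2[180:280,290:410]
save('g1.png',np.hstack([a,b]),3)"
```

```text
t 2.65 p [ 0.6283 -0.0215  0.1573] [-8.999e+01 -8.000e-02  1.200e-01] w 0.0852 F [ 0.3  0.  -0.1] shift [-0.005  0.005  0.002] turn 0.0006
```

View pics/g1.png

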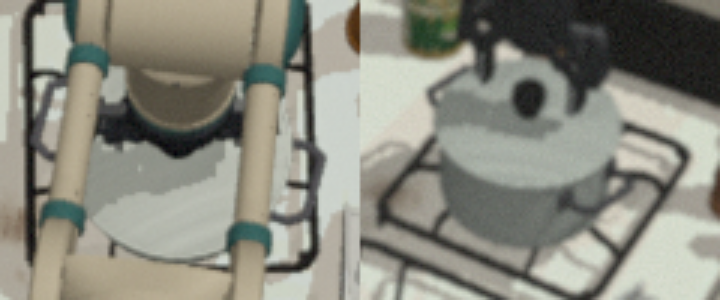

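The scene crop (right half) shows the knob at about (525,98), between the two fingers. I'll close on it.

Request:
move_arm:
  series: [1,0,0,0,0,1,0,0,0,0,1,0,0,0,0,1,0,0,0,0,1,0,0,0,0,1,0,0,0,0,1,0,0,0,0,1,0,0,0,0]

```text
time: 3.55
tcp_pos: [0.6284, -0.0225, 0.1568]
tcp_rot: [-90.0, -0.1, 0.0]
force: [-1.7, 0.8, 5.0]
width: 0.0303
```

Request:
move_arm:
  series: [1,0,-0.03,0,0,1,0,-0.1,0,0,1,0,-0.2,0,0,1,0,-0.3,0,0,1,0,-0.3,0,0]

```text
time: 4.05
tcp_pos: [0.6299, -0.0229, 0.2341]
tcp_rot: [-90.1, -0.3, 0.0]
force: [1.5, 0.3, -3.0]
width: 0.0303
```

```bash
python3 -c "
from h import *
go(.452,.212,.24,0)
im2,w2=cloud('scene'); m=(w2[...,2]>.16)
save('g2.png',im2[130:330,200:460],3)"
```

```text
t 4.05 p [ 0.6299 -0.0229  0.2341] [-9.006e+01 -3.300e-01  5.000e-02] w 0.0303 F [ 1.5  0.3 -3. ] shift [-0.711 -0.029  0.94 ] turn 0.0003
```

View pics/g2.png

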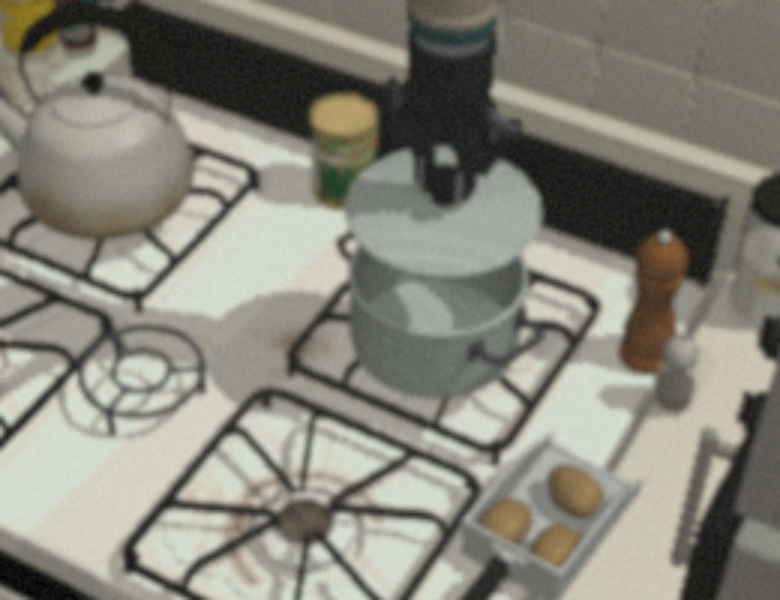

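The lid is lifted and level, and the pot has stayed put. Carrying it to the trivet now.

Request:
move_arm:
  series: [1,-0.05,-0.02,0.07,0,1,-0.15,-0.03,0.2,0,1,-0.27,-0.03,0.36,0,1,-0.39,-0.03,0.52,0,1,-0.51,-0.03,0.68,0,1,-0.61,-0.03,0.81,0,1,-0.68,-0.03,0.9,0,1,-0.71,-0.03,0.94,0,1,-0.71,-0.03,0.94,0,1,-0.71,-0.03,0.94,0]

```text
time: 5.1
tcp_pos: [0.4506, 0.2117, 0.2381]
tcp_rot: [-90.1, 0.0, 0.1]
force: [0.0, -0.3, -4.4]
width: 0.0301
```

```bash
python3 -c "
from h import *
go(.452,.212,.0705,0)
im2,w=cloud('scene'); X,Y,Z=w[...,0],w[...,1],w[...,2]
f=(np.hypot(X-.452,Y-.212)<.1)&(Z>.17)&(Z<.25)&(im2.min(-1)>90)
print(f.sum(),w[f].min(0),w[f].max(0),cv2.minEnclosingCircle(w[f][:,:2].astype(np.float32)))
save('g3.png',im2[130:330,150:410],3)"
```

```text
t 5.1 p [0.4506 0.2117 0.2381] [-9.008e+01  2.000e-02  7.000e-02] w 0.0301 F [ 0.  -0.3 -4.4] shift [0.006 0.67  0.002] turn 0.0004
1962 [0.35921971 0.11973815 0.21604713] [0.54056072 0.30091398 0.24771756] ((0.4499492347240448, 0.2106633335351944), 0.09320466965436935)
```

View pics/g3.png

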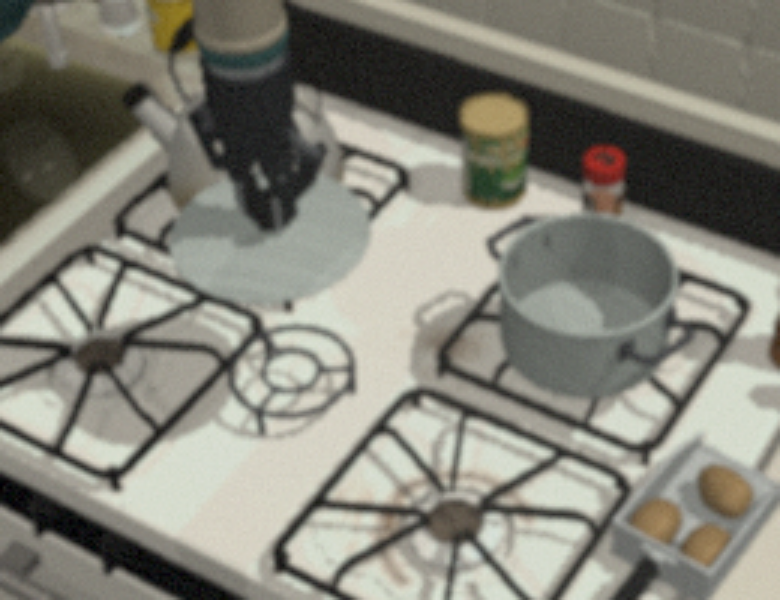

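The lid is level, with its centre at (0.450, 0.211). Lowering in stages.

Request:
move_arm:
  series: [1,0.006,0.1,0.004,0,1,0.006,0.22,0.004,0,1,0.006,0.34,0.004,0,1,0.006,0.45,0.004,0,1,0.006,0.54,0.004,0,1,0.006,0.6,0.004,0,1,0.006,0.63,0.004,0,1,0.006,0.645,0.004,0,1,0.006,0.65,0.004,0,1,0.006,0.65,0.004,0]

```text
time: 6.15
tcp_pos: [0.4527, 0.2133, 0.0769]
tcp_rot: [-90.0, -0.1, 0.0]
force: [-0.6, -1.2, -4.4]
width: 0.0304
```

Request:
move_arm:
  series: [1,0,0.004,0,0,1,0,0.008,0,0,1,0,0.012,0,0,1,0,0.014,0,0,1,0,0.014,0,0]

```text
time: 6.65
tcp_pos: [0.4519, 0.2134, 0.0728]
tcp_rot: [-90.0, 0.0, 0.1]
force: [1.0, 0.6, -3.5]
width: 0.0305
```

Request:
move_arm:
  series: [1,0,0.004,0,0,1,0,0.008,0,0,1,0,0.008,0,0]

```text
time: 6.95
tcp_pos: [0.4523, 0.2133, 0.0714]
tcp_rot: [-90.0, -0.1, 0.1]
force: [-0.2, -2.3, 2.0]
width: 0.0301
```

Request:
move_arm:
  series: [1,0,0.004,0,0,1,0,0.004,0,0]

```text
time: 7.15
tcp_pos: [0.4525, 0.2131, 0.0709]
tcp_rot: [-90.0, -0.1, 0.1]
force: [-1.7, -3.3, 7.9]
width: 0.0304
```

Contact made (+8 N). Opening, then retreating up.

Request:
move_arm:
  series: [-1,0,0,0,0,-1,0,0,0,0,-1,0,0,0,0,-1,0,0,0,0,-1,0,0,0,0,-1,0,0,0,0,-1,0,-0.05,0,0,-1,0,-0.2,0,0,-1,0,-0.4,0,0,-1,0,-0.6,0,0,-1,0,-0.6,0,0]

```text
time: 8.25
tcp_pos: [0.4563, 0.2148, 0.2269]
tcp_rot: [-89.7, -0.8, 0.1]
force: [-0.1, 0.9, 0.5]
width: 0.0852
```

```bash
python3 -c "
from h import *
go(.392,-.196,.22,-5)
im2,w=cloud('scene'); X,Y,Z=w[...,0],w[...,1],w[...,2]
f=(np.hypot(X-.452,Y-.212)<.12)&(Z>.045)&(Z<.09)&(im2.min(-1)>90)
p=w[f];print(f.sum(),p.min(0),p.max(0),cv2.minEnclosingCircle(p[:,:2].astype(np.float32)))
A=np.c_[p[:,:2],np.ones(len(p))];print(np.linalg.lstsq(A,p[:,2],rcond=None)[0])
# pot rim
f=(np.hypot(X-.627,Y+.021)<.1)&(Z>.125)&(Z<.145);p=w[f];print('pot',p.min(0),p.max(0),cv2.minEnclosingCircle(p[:,:2].astype(np.float32)))
"
```

```text
t 8.25 p [0.4563 0.2148 0.2269] [-8.974e+01 -8.300e-01  6.000e-02] w 0.0852 F [-0.1  0.9  0.5] shift [-0.259  0.016 -1.643] turn 0.0281
2071 [0.35982551 0.12069669 0.04565495] [0.54483046 0.32383819 0.08853194] ((0.44452938437461853, 0.223075270652771), 0.10338500142097473)
[0.00680367 0.01907543 0.05255768]
pot [ 0.54115607 -0.10853982  0.1250054 ] [0.71548203 0.06486792 0.14307586] ((0.6281096339225769, -0.022376177832484245), 0.09003283083438873)
```

Request:
move_arm:
  series: [-1,-0.13,0,-0.82,0.028,-1,-0.13,0,-0.82,0.028,-1,-0.13,0,-0.82,0.028,-1,-0.13,0,-0.82,0.028,-1,-0.13,0,-0.82,0.028]

```text
time: 8.8
tcp_pos: [0.4176, 0.0042, 0.2182]
tcp_rot: [-90.1, 0.2, -5.3]
force: [-0.0, -0.0, 0.6]
width: 0.0854
```

```bash
python3 -c "
from h import *
go(.392,-.196,.12,-5)"
```

```text
t 8.8 p [0.4176 0.0042 0.2182] [-90.13   0.2   -5.31] w 0.0854 F [-0.  -0.   0.6] shift [-0.026  0.395 -0.806] turn -0.0017
```

Request:
move_arm:
  series: [-1,-0.026,0.1,-0.8,0,-1,-0.026,0.2,-0.8,0,-1,-0.026,0.3,-0.8,0,-1,-0.026,0.39,-0.8,0,-1,-0.026,0.39,-0.8,0,-1,-0.026,0.39,-0.8,0]

```text
time: 9.4
tcp_pos: [0.3935, -0.1905, 0.1186]
tcp_rot: [-89.8, 0.4, -5.2]
force: [-0.1, 1.0, -0.1]
width: 0.0847
```

```bash
python3 -c "
from h import *
go(.392,-.196,.019,-5)
im2,w=cloud('scene')
save('g4.png',im2[230:400,300:460],4)"
```

```text
t 9.4 p [ 0.3935 -0.1905  0.1186] [-89.78   0.39  -5.19] w 0.0847 F [-0.1  1.  -0.1] shift [-0.001  0.398 -0.024] turn -0.001
```

View pics/g4.png

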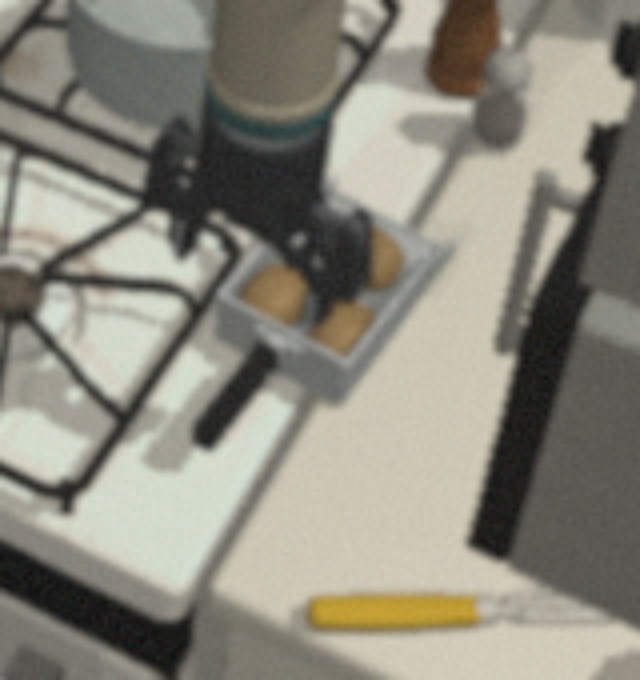

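The right burner's grate edge is at y≈-0.139, where the open left finger would come down, so I'll narrow the jaws to about 40 mm first.

Request:
move_arm:
  series: [0.05,0,0.1,-0.022,0,0.05,0,0.15,-0.022,0,0.05,0,0.15,-0.022,0,0.05,0,0.15,-0.022,0,0.05,0,0.15,-0.022,0]
  squeeze: 120

```text
time: 9.95
tcp_pos: [0.3962, -0.1954, 0.0859]
tcp_rot: [-90.0, -0.1, -4.9]
force: [-0.6, -0.6, -0.2]
width: 0.0402
```

```bash
python3 -c "
from h import *
go(.392,-.196,.021,-5)
im,w=cloud('top'); X,Y,Z=w[...,0],w[...,1],w[...,2]
f=(X>.3)&(X<.38)&(abs(Y+.194)<.03)&(Z>.035)&(Z<.058)&(im.max(-1)<70);p=w[f]
print(len(p),p.mean(0) if len(p) else 0)
f=(X>.33)&(X<.45)&(Y>-.17)&(Y<-.1)&(Z>.03)&(Z<.05)&(im.max(-1)<70);p=w[f]
print('grate',len(p),p.min(0),p.max(0))
w=np.load('top0.npy');im=cv2.imread('pics/top0.png');X,Y,Z=w[...,0],w[...,1],w[...,2]
f=(X>.33)&(X<.45)&(Y>-.17)&(Y<-.1)&(Z>.03)&(Z<.05)&(im.max(-1)<70);p=w[f]
print('grate',len(p),p.min(0),p.max(0))
"
```

```text
t 9.95 p [ 0.3962 -0.1954  0.0859] [-90.04  -0.12  -4.92] w 0.0402 F [-0.6 -0.6 -0.2] shift [-0.017  0.259 -0.004] turn 0.0004
75 [ 0.35203261 -0.19138219  0.04895367]
grate 25 [ 0.33291357 -0.13923883  0.03023641] [ 0.44687036 -0.10570604  0.04293325]
grate 18 [ 0.3328816  -0.13911165  0.03012818] [ 0.44196737 -0.11018695  0.04343501]
```

Request:
move_arm:
  series: [0.05,-0.015,0.1,0,0,0.05,-0.015,0.18,0,0,0.05,-0.015,0.24,0,0,0.05,-0.015,0.26,0,0,0.05,-0.015,0.26,0,0,1,-0.015,0.26,0,0,1,-0.015,0.26,0,0,1,-0.015,0.26,0,0,1,-0.015,0.26,0,0,1,-0.015,0.26,0,0,1,-0.015,0.26,0,0]

```text
time: 11.1
tcp_pos: [0.3924, -0.1962, 0.0209]
tcp_rot: [-90.1, -0.1, -5.0]
force: [-0.3, 0.0, 8.2]
width: 0.0162
```

Request:
move_arm:
  series: [1,0,-0.03,0,0,1,0,-0.08,0,0,1,0,-0.14,0,0,1,0,-0.2,0,0,1,0,-0.2,0,0,1,0,-0.2,0,0]

```text
time: 11.7
tcp_pos: [0.3911, -0.1951, 0.0697]
tcp_rot: [-90.0, 0.0, -5.0]
force: [-0.5, 0.1, -3.5]
width: 0.0163
```

```bash
python3 -c "
from h import *
go(.5,-.1,.31,0)
im2,w=cloud('scene')
save('g5.png',im2[210:380,290:470],4)"
```

```text
t 11.7 p [ 0.3911 -0.1951  0.0697] [-8.998e+01  3.000e-02 -4.980e+00] w 0.0163 F [-0.5  0.1 -3.5] shift [ 0.401 -0.961  0.417] turn -0.0277
```

View pics/g5.png

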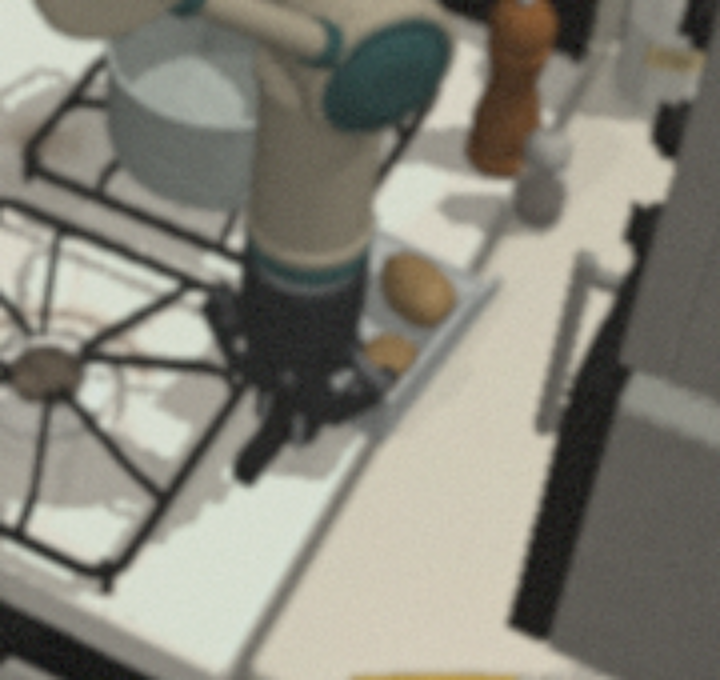

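```bash
cat >> h.py <<'E'
def tilt():
    # scoop pitch: points in scoop frame about the grip (yaw from tool), grey/light surfaces
    s=sense();p=s["tcp_pos"];y=np.radians(s["tcp_rot"][2]);g=p+[0,0,.0187]
    for n in("top","scene"):
        im,w=cloud(n);d=w-g
        a=d[...,0]*np.cos(y)+d[...,1]*np.sin(y);b=-d[...,0]*np.sin(y)+d[...,1]*np.cos(y);c=d[...,2]
        print(n,'a: n,  z p5/50/95')
        for lo in range(40,210,20):
            m=(a>lo/1e3)&(a<(lo+20)/1e3)&(abs(b)<.055)&(g[2]+c>.012)
            if m.sum()>5: print(lo,m.sum(),(np.percentile(c[m],[5,50,95])*1e3).round())
E
python3 -c "
from h import *
tilt()"
```

```text
top a: n,  z p5/50/95
40 355 [-23. 362. 383.]
60 165 [-27.  -2.  11.]
80 218 [-39.  -6.   6.]
100 314 [-42. -36.   5.]
120 382 [-42. -36.   3.]
140 354 [-41.  -8.   2.]
160 284 [-41. -35.  -2.]
180 329 [-43. -38. -20.]
200 13 [-41. -37. -25.]
scene a: n,  z p5/50/95
40 126 [-37.  -7. 381.]
60 85 [-35.  -2.   6.]
80 94 [-33.  -4.   5.]
100 51 [-38. -21.   5.]
120 242 [-40. -20.  -1.]
140 201 [-40.  -6.   2.]
160 64 [-41. -30.  -2.]
180 125 [-42. -37. -22.]
200 10 [-43. -41. -31.]
```

The scoop is level, with all the weight held at 120 N. Tipping relies on easing the squeeze so the scoop pivots between the pads. Raising it first.

Request:
move_arm:
  series: [1,0,-0.04,0,0,1,0,-0.12,0,0,1,0,-0.24,0,0,1,0,-0.38,0,0,1,0,-0.52,0,0,1,0,-0.66,0,0,1,0,-0.8,0,0,1,0,-0.91,0,0,1,0,-0.97,0,0,1,0,-1,0,0,1,0,-1,0,0]

```text
time: 12.95
tcp_pos: [0.3916, -0.1956, 0.3205]
tcp_rot: [-90.0, -0.1, -5.0]
force: [0.6, 0.4, -3.9]
width: 0.0159
```

```bash
python3 -c "
from h import *
go(.48,-.022,.33,0)"
```

```text
t 12.95 p [ 0.3916 -0.1956  0.3205] [-9.003e+01 -7.000e-02 -4.990e+00] w 0.0159 F [ 0.6  0.4 -3.9] shift [ 0.292 -0.038  0.722] turn -0.0277
```

Request:
move_arm:
  series: [1,0.02,0,0.04,0,1,0.05,-0.01,0.12,0,1,0.1,-0.02,0.25,-0.01,1,0.16,-0.03,0.4,-0.02,1,0.22,-0.04,0.54,-0.028,1,0.26,-0.04,0.64,-0.028,1,0.28,-0.04,0.7,-0.028,1,0.29,-0.04,0.72,-0.028,1,0.29,-0.04,0.72,-0.028,1,0.29,-0.04,0.72,-0.028]

```text
time: 13.95
tcp_pos: [0.4789, -0.0228, 0.3291]
tcp_rot: [-90.0, 0.1, 0.0]
force: [-0.6, 0.7, -2.4]
width: 0.0163
```

```bash
python3 -c "
from h import *
go(.48,-.022,.33,0)
tilt()"
```

```text
t 13.95 p [ 0.4789 -0.0228  0.3291] [-9.002e+01  1.000e-01  3.000e-02] w 0.0163 F [-0.6  0.7 -2.4] shift [ 0.004 -0.004  0.003] turn 0.0002
top a: n,  z p5/50/95
40 68 [355. 366. 373.]
100 15 [-3.  4.  6.]
120 353 [-40. -34.   3.]
140 9613 [  1. 555. 617.]
160 350 [-40. -37.  -2.]
180 470 [-41. -38. -20.]
200 13 [-41. -38. -23.]
scene a: n,  z p5/50/95
40 208 [-221.  -15.   10.]
60 872 [-324. -252.   -2.]
80 225 [-298. -225.    2.]
100 57 [-36. -14.   6.]
120 183 [-36. -14.   2.]
140 222 [-301.   -8.    2.]
160 191 [-304. -298.   -5.]
180 204 [-304. -299.  -21.]
200 333 [-304. -287. -211.]
```

Still level over the pot. Easing the squeeze in steps.

Request:
move_arm:
  series: [1,0,0,0,0,1,0,0,0,0]
  squeeze: 80

```text
time: 14.25
tcp_pos: [0.4792, -0.0231, 0.3299]
tcp_rot: [-90.0, -0.0, -0.0]
force: [-1.0, -0.1, -4.1]
width: 0.0164
```

Request:
move_arm:
  series: [1,0,0,0,0,1,0,0,0,0,1,0,0,0,0]
  squeeze: 55

```text
time: 14.55
tcp_pos: [0.4794, -0.0226, 0.3298]
tcp_rot: [-90.0, -0.0, 0.0]
force: [-0.2, 0.2, -3.2]
width: 0.0161
```

```bash
python3 -c "
from h import *
tilt()" | head -10
```

```text
top a: n,  z p5/50/95
40 63 [350. 367. 374.]
100 15 [0. 3. 7.]
120 377 [-40. -33.   2.]
140 9598 [  2. 554. 616.]
160 350 [-40. -36.  -2.]
180 471 [-41. -37. -21.]
200 16 [-40. -38. -25.]
scene a: n,  z p5/50/95
40 219 [-322.  -16.    8.]
```

Request:
move_arm:
  series: [1,0,0,0,0,1,0,0,0,0,1,0,0,0,0]
  squeeze: 38

```text
time: 14.95
tcp_pos: [0.4794, -0.0224, 0.3298]
tcp_rot: [-90.0, 0.0, 0.1]
force: [0.2, -0.3, -3.8]
width: 0.016
```

```bash
python3 -c "
from h import *
tilt()" | head -9
```

```text
top a: n,  z p5/50/95
40 60 [350. 367. 374.]
100 12 [3. 4. 7.]
120 368 [-40. -33.   2.]
140 9602 [  2. 554. 616.]
160 346 [-41. -36.  -2.]
180 480 [-41. -37. -20.]
200 12 [-39. -37. -23.]
scene a: n,  z p5/50/95
```

Request:
move_arm:
  series: [1,0,0,0,0,1,0,0,0,0,1,0,0,0,0]
  squeeze: 28

```text
time: 15.35
tcp_pos: [0.4794, -0.0225, 0.3298]
tcp_rot: [-90.0, -0.0, 0.1]
force: [-0.4, 0.4, -3.3]
width: 0.0165
```

```bash
python3 -c "
from h import *
tilt()"
```

```text
top a: n,  z p5/50/95
40 60 [352. 366. 373.]
100 15 [1. 3. 6.]
120 368 [-40. -32.   2.]
140 9606 [  2. 554. 616.]
160 351 [-41. -36.  -2.]
180 478 [-41. -37. -20.]
200 12 [-41. -38. -25.]
scene a: n,  z p5/50/95
40 217 [-319.  -17.    9.]
60 898 [-325. -251.   -1.]
80 213 [-304. -218.    2.]
100 49 [-38. -14.   6.]
120 192 [-36. -14.  -1.]
140 220 [-302.   -9.    2.]
160 187 [-305. -298.   -5.]
180 210 [-305. -300.  -22.]
200 346 [-304. -286. -212.]
```

Request:
move_arm:
  series: [1,0,0,0,0,1,0,0,0,0,1,0,0,0,0]
  squeeze: 20

```text
time: 15.75
tcp_pos: [0.4794, -0.0225, 0.3298]
tcp_rot: [-90.0, -0.0, 0.1]
force: [-0.3, 0.5, -3.0]
width: 0.0164
```

```bash
python3 -c "
from h import *
tilt()" | head -9
```

```text
top a: n,  z p5/50/95
40 63 [350. 367. 375.]
100 13 [1. 4. 6.]
120 372 [-40. -33.   2.]
140 9597 [  2. 554. 616.]
160 349 [-41. -37.  -2.]
180 478 [-41. -37. -21.]
200 10 [-39. -37. -24.]
scene a: n,  z p5/50/95
```

It won't pivot under gravity even at 20 N, so I'll try a short upward jerk for extra tipping torque.

Request:
move_arm:
  series: [1,0,-0.2,0,0,1,0,-0.2,0,0,1,0,-0.2,0,0,1,0,0,0,0,1,0,0,0,0,1,0,0,0,0]

```text
time: 16.45
tcp_pos: [0.4786, -0.0223, 0.3285]
tcp_rot: [-90.0, 0.2, 0.1]
force: [0.5, 1.1, -2.1]
width: 0.0166
```

```bash
python3 -c "
from h import *
go(.48,-.022,.33,0)
tilt()" | head -9
```

```text
t 16.45 p [ 0.4786 -0.0223  0.3285] [-8.995e+01  2.100e-01  5.000e-02] w 0.0166 F [ 0.5  1.1 -2.1] shift [ 0.006 -0.006  0.001] turn 0.0003
top a: n,  z p5/50/95
40 82 [354. 367. 375.]
100 8 [1. 2. 5.]
120 310 [-41. -37.   2.]
140 9626 [  0. 555. 618.]
160 385 [-41. -35.   3.]
180 421 [-41. -38. -20.]
200 15 [-40. -38. -26.]
```

No rotation. Alternative: keep the scoop level at 120 N just above the rim and shoot the potatoes out with a forward run and an abrupt stop, keeping the lip inside the pot's mouth throughout. I'll back off and lower.

Request:
move_arm:
  series: [1,-0.04,0,0,0,1,-0.1,0.04,0,0,1,-0.18,0.12,0,0,1,-0.27,0.22,0,0,1,-0.35,0.32,0,0,1,-0.41,0.42,0,0,1,-0.45,0.52,0,0,1,-0.46,0.59,0,0,1,-0.46,0.63,0,0,1,-0.46,0.65,0,0,1,-0.46,0.65,0,0]
  squeeze: 120

```text
time: 17.65
tcp_pos: [0.3655, -0.0229, 0.168]
tcp_rot: [-90.0, -0.1, 0.1]
force: [-0.6, 0.7, -3.7]
width: 0.0161
```

```bash
python3 -c "
from h import *
go(.363,-.022,.166,0)
tilt()
im,w=cloud('top'); im2,_=cloud('scene')
save('g6.png',np.hstack([im[160:290,270:390],im2[200:330,270:390]]),3)"
```

```text
t 17.65 p [ 0.3655 -0.0229  0.168 ] [-9.002e+01 -1.100e-01  5.000e-02] w 0.0161 F [-0.6  0.7 -3.7] shift [-0.01   0.008  0.003] turn 0.0003
top a: n,  z p5/50/95
40 188 [-39. 355. 375.]
60 350 [-39.  -5.   6.]
80 398 [-37.  -2.   6.]
100 352 [-41. -32.   5.]
120 394 [-42. -37.   3.]
140 439 [-41. -19.   2.]
160 361 [-40. -11.   2.]
180 354 [-42. -36.  -9.]
200 54 [-143. -138.  -29.]
scene a: n,  z p5/50/95
40 286 [-172.  -35.    9.]
60 133 [-150.  -13.    6.]
80 170 [-151.   -4.    5.]
100 110 [-151.  -13.    5.]
120 162 [-163.  -35.    2.]
140 353 [-160.  -20.    1.]
160 239 [-166.  -25.    1.]
180 318 [-147.  -91.  -25.]
200 25 [-146.  -70.  -25.]
```

View pics/g6.png

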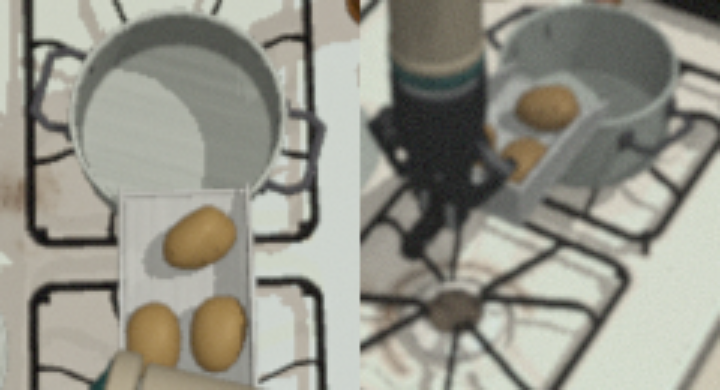

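The scoop is level, its lip is just over the near rim, and all three potatoes are in it. First run-and-stop.

Request:
move_arm:
  series: [1,0.03,0,0,0,1,0.11,0,0,0,1,0.28,0,0,0,1,0.28,0,0,0,1,0.28,0,0,0]

```text
time: 18.35
tcp_pos: [0.436, -0.0226, 0.1672]
tcp_rot: [-90.0, -0.0, 0.1]
force: [-0.5, -0.2, -4.3]
width: 0.016
```

```bash
cat >> h.py <<'E'
def pots():
    im,w=cloud("top"); h=cv2.cvtColor(im,cv2.COLOR_RGB2HSV)
    m=((h[...,0]>8)&(h[...,0]<28)&(h[...,1]>80)&(h[...,2]>70)).astype(np.uint8)
    n,l,st,ce=cv2.connectedComponentsWithStats(m)
    for i in range(1,n):
        q=w[l==i]; c=np.nanmedian(q,0)
        if st[i,4]>60 and .3<c[0]<.75 and -.25<c[1]<.15: print('potato',st[i,4],ce[i].round(),c.round(3),'from pot',round(float(np.hypot(c[0]-.628,c[1]+.022)),3))
E
python3 -c "
from h import *
go(.363,-.022,.166,0)
pots()"
```

```text
t 18.35 p [ 0.436  -0.0226  0.1672] [-9.e+01 -2.e-02  8.e-02] w 0.016 F [-0.5 -0.2 -4.3] shift [-0.292  0.005  0.003] turn 0.0004
potato 594 [399. 153.] [ 0.741 -0.195  0.136] from pot 0.206
potato 328 [329. 196.] [ 0.621 -0.02   0.186] from pot 0.007
potato 510 [330. 228.] [ 0.547 -0.018  0.196] from pot 0.081
```

Each stop gains about 20 mm. The pull-back can also be abrupt at its start and soft at its end, which adds more.

Request:
move_arm:
  series: [1,-0.19,0,0,0,1,-0.26,0,0,0,1,-0.28,0,0,0,1,-0.28,0,0,0,1,-0.25,0,0,0,1,-0.17,0,0,0,1,0.0,0,0,0,1,-0.19,0,0,0,1,-0.26,0,0,0,1,-0.28,0,0,0,1,-0.28,0,0,0]

```text
time: 19.5
tcp_pos: [0.3658, -0.0228, 0.1679]
tcp_rot: [-90.0, -0.2, 0.0]
force: [1.2, -0.6, -1.8]
width: 0.0164
```

```bash
python3 -c "
from h import *
go(.363,-.022,.166,0)
pots()
tilt()"|head -14
```

```text
t 19.5 p [ 0.3658 -0.0228  0.1679] [-9.003e+01 -1.800e-01  3.000e-02] w 0.0164 F [ 1.2 -0.6 -1.8] shift [-0.011  0.008  0.003] turn 0.0002
potato 591 [399. 153.] [ 0.741 -0.195  0.136] from pot 0.206
potato 302 [329. 182.] [ 0.678 -0.024  0.086] from pot 0.051
potato 290 [330. 212.] [ 0.604 -0.023  0.082] from pot 0.024
potato 362 [337. 236.] [ 0.529 -0.036  0.184] from pot 0.1
top a: n,  z p5/50/95
40 180 [-39. 348. 372.]
60 324 [-40. -36.   6.]
80 390 [-41. -36.   5.]
100 392 [-41. -37.   5.]
120 423 [-41. -36.   3.]
140 408 [-40.  -9.   6.]
160 371 [-40. -16.   8.]
180 355 [-41. -36. -16.]
```

Two potatoes are in the pot and the third is 37 mm behind the lip. Repeating once.

Request:
move_arm:
  series: [1,0.03,0,0,0,1,0.11,0,0,0,1,0.26,0,0,0,1,0.09,0,0,0,1,0.02,0,0,0,1,0,0,0,0,1,0,0,0,0]

```text
time: 20.35
tcp_pos: [0.3646, -0.0226, 0.1682]
tcp_rot: [-90.0, -0.2, 0.0]
force: [-0.6, 0.3, -1.3]
width: 0.0162
```

```bash
python3 -c "
from h import *
go(.363,-.022,.166,0)
pots()"
```

```text
t 20.35 p [ 0.3646 -0.0226  0.1682] [-9.003e+01 -2.000e-01  2.000e-02] w 0.0162 F [-0.6  0.3 -1.3] shift [-0.007  0.009  0.002] turn 0.0001
potato 593 [399. 153.] [ 0.741 -0.195  0.134] from pot 0.206
potato 308 [331. 182.] [ 0.679 -0.028  0.085] from pot 0.051
potato 347 [332. 212.] [ 0.597 -0.028  0.117] from pot 0.031
```

Request:
move_arm:
  series: [1,0,-0.08,0,0,1,-0.05,-0.2,0,0,1,-0.12,-0.3,0,0,1,-0.2,-0.36,0,0,1,-0.24,-0.36,0,0,1,-0.24,-0.36,0,0]

```text
time: 21.0
tcp_pos: [0.304, -0.0226, 0.2576]
tcp_rot: [-90.0, -0.1, 0.0]
force: [-0.2, 0.2, -2.5]
width: 0.0159
```

```bash
python3 -c "
from h import *
go(.3915,-.196,.24,-5)
pots()
im,w=cloud('top'); im2,_=cloud('scene')
save('g7.png',np.hstack([im[140:300,210:390],im2[170:330,230:410]]),2)"
```

```text
t 21.0 p [ 0.304  -0.0226  0.2576] [-9.003e+01 -1.400e-01  2.000e-02] w 0.0159 F [-0.2  0.2 -2.5] shift [ 0.35   0.072 -0.694] turn 0.0279
potato 586 [399. 153.] [ 0.741 -0.195  0.139] from pot 0.206
potato 307 [331. 182.] [ 0.678 -0.029  0.085] from pot 0.051
potato 563 [328. 218.] [ 0.59  -0.018  0.081] from pot 0.038
```

View pics/g7.png

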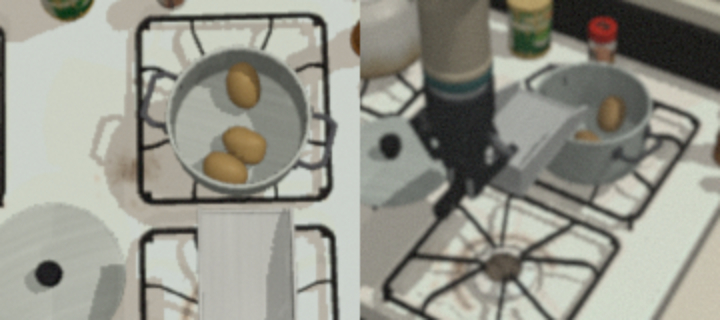

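All three potatoes lie in the pot (left half, about (243,85), (243,145) and (225,168)), and the scoop is empty. Returning it to its place.

Request:
move_arm:
  series: [1,0.03,0,-0.1,0,1,0.1,0.02,-0.28,0.01,1,0.2,0.04,-0.47,0.02,1,0.3,0.06,-0.62,0.028,1,0.35,0.07,-0.69,0.028,1,0.35,0.07,-0.69,0.028,1,0.35,0.07,-0.69,0.028]

```text
time: 21.85
tcp_pos: [0.392, -0.1949, 0.2383]
tcp_rot: [-89.9, 0.2, -5.0]
force: [0.4, 0.3, -1.1]
width: 0.0158
```

```bash
python3 -c "
from h import *
go(.3915,-.196,.021,-5)"
```

```text
t 21.85 p [ 0.392  -0.1949  0.2383] [-89.86   0.17  -5.02] w 0.0158 F [ 0.4  0.3 -1.1] shift [ 0.001  0.869 -0.007] turn -0.0001
```

Request:
move_arm:
  series: [1,0,0.12,0,0,1,0,0.28,0,0,1,0,0.44,0,0,1,0,0.6,0,0,1,0,0.72,0,0,1,0,0.8,0,0,1,0,0.83,0,0,1,0,0.85,0,0,1,0,0.86,0,0,1,0,0.865,0,0,1,0,0.865,0,0]

```text
time: 22.95
tcp_pos: [0.3926, -0.1953, 0.0242]
tcp_rot: [-90.0, -0.1, -5.0]
force: [0.3, -0.2, -2.5]
width: 0.0161
```

Request:
move_arm:
  series: [0.05,0,0,0,0,0.05,0,0,0,0,0.05,0,0,0,0,0.05,0,0,0,0,0.05,0,-0.06,0,0,0.05,0,-0.2,0,0,0.05,0,-0.4,0,0,0.05,0,-0.6,0,0,0.05,-0.3,-0.7,0,0,0.05,-0.3,-0.7,0,0,0.05,-0.3,-0.7,0,0]

```text
time: 24.05
tcp_pos: [0.3148, -0.1878, 0.1998]
tcp_rot: [-90.1, -0.0, -5.1]
force: [1.1, -0.5, -0.5]
width: 0.0409
```

```bash
python3 -c "
from h import *
go(.3915,-.196,.021,-5)
pots()
im,w=cloud('top'); X,Y,Z=w[...,0],w[...,1],w[...,2]
f=(X>.46)&(X<.56)&(abs(Y+.205)<.03)&(Z<.03);p=w[f];A=np.c_[p[:,:2],np.ones(len(p))];print('floor',len(p),p.mean(0),np.linalg.lstsq(A,p[:,2],rcond=None)[0])
f=(np.hypot(X-.628,Y+.022)<.1)&(Z>.125)&(Z<.145);p=w[f];print('pot',cv2.minEnclosingCircle(p[:,:2].astype(np.float32)))
save('g8.png',im[80:360,170:500],2)"
```

```text
t 24.05 p [ 0.3148 -0.1878  0.1998] [-9.008e+01 -4.000e-02 -5.080e+00] w 0.0409 F [ 1.1 -0.5 -0.5] shift [ 0.308  0.715 -0.005] turn -0.0004
potato 562 [399. 152.] [ 0.742 -0.195  0.14 ] from pot 0.207
potato 308 [331. 182.] [ 0.678 -0.028  0.085] from pot 0.051
potato 565 [328. 218.] [ 0.59  -0.018  0.081] from pot 0.038
floor 889 [ 0.50983655 -0.20484582  0.00288921] [0.00342397 0.00343992 0.0018482 ]
pot ((0.6283783316612244, -0.022251009941101074), 0.08830148726701736)
```

View pics/g8.png

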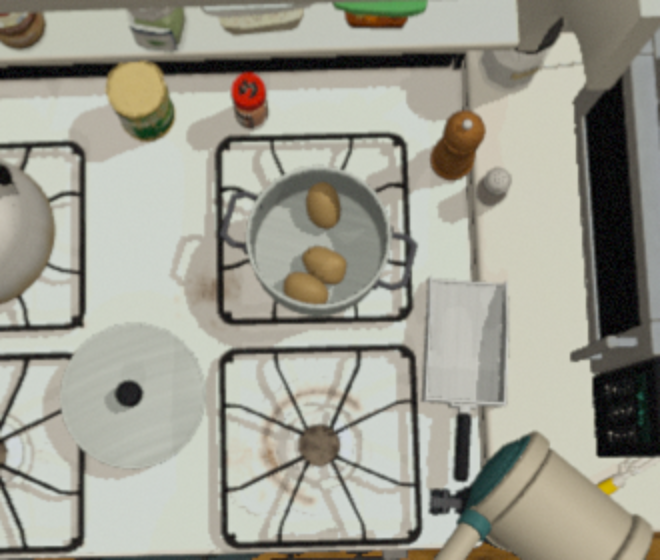

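The picture shows the lid on the trivet (128,393), the three potatoes in the pot, the empty scoop flat in its place (465,345), and the bystanders undisturbed. Handing in.

```bash
python3 -c "
from station import *
print(close_job())"
```

```text
the job is handed in; nothing more can be done
None
```

I handed the job in at about 24 s of the 67 s allowed. No verdict is reported, but my last checks agree with the end conditions.

- **Lid:** I lifted it by the knob, lowered it to about 8 N of contact and let go. It was level and centred within a few mm of the trivet.
- **Potatoes:** I could not tip the scoop, because the tool cannot tilt. Letting it pivot in a 20 N grip did not work either, even with an upward jerk. Instead I held the scoop level just above the pot rim and shot the potatoes out with quick forward runs, abrupt stops and pull-backs. All three lie in the pot, and the gripper stayed on the scoop handle throughout.
- **Scoop:** It is empty and back where it was within a few mm. The floor tilt measured below 0.01 rad.
- **Pot:** It moved less than about 1 mm, as measured.
- **Bystanders:** The kettle, pepper mill and salt shaker looked undisturbed in the last picture. The peeler was partly hidden by the arm there. I did not measure any of them.
- **Arm:** It is clear of everything.

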